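Nudge the pine block home in the corner stop

TASK

Two low battens are screwed to the bench as an L-shaped corner stop for glue-ups. Push the pine block along the bench top with the fingertips until it sits square and fully home in the inside corner: one long side flat against the long batten and one end against the short batten. Slide it only - never lift or tip it - leave the other loose things where they lie, and finish with the hand clear of the block.

Things in the scene. Friction and masses are not known exactly. Their poses are not given: they have to be found in the camera images.
- corner_stop: L of two wooden battens, 30 wide, 20 mm high, fixed to the bench. Origin: the inside corner, at bench level; z up. Long batten (far side): inner face is the plane x = 0, wood x 0 to 30, y 0 to -220 mm. Short batten (left): inner face is the plane y = 0, wood y 0 to 30, x -90 to 30 mm. The block belongs on the -x, -y side. World yaw 0.42 to 0.6 rad; position varies.
- pine_block: Loose pine block, 45 x 90 x 28 mm (its x, y, z), 0.1 to 0.2 kg. Origin: centre of its underside. Starts flat, its origin 80 to 105 mm in front of the long batten and 110 to 185 mm right of the short one, up to 0.5 rad out of line. Home: origin at x = -22.5, y = -45 mm of corner_stop, its y axis along the long batten, either way round. A fixed crate 150 mm high stands behind.
- spark_plug: Bystander: loose grey and white spark plug, 62 mm long, 20 mm high, lying left of the short batten. Origin: centre of its underside. Leave it alone.
- tube_union: Bystander: loose small plated tube union (a short pipe with a nut on each end), 34 mm long, 14 mm high, also left of the short batten. Origin: centre of its underside. Leave it alone.
- pipe_elbow: Bystander: loose plated pipe elbow with union nuts, 61 x 56 x 22 mm, near the bench's front edge. Leave it alone.
- gas_cock: Bystander: loose small green-grey brass gas cock, 42 x 54 x 19 mm, to the right of the work near the bench edge. Leave it alone.
- spanner: Bystander: loose combination spanner, 135 mm long, 8 mm high, left of the corner stop. Leave it alone.
- masking_tape: Bystander: loose roll of tape, 104 mm across, 25 mm high, lying flat at the front left. Leave it alone.

How it is judged:
At the end, for the whole second after the job is handed in: The block lies flat and still in the corner: its centre no more than 4 mm short of fully home across the long batten and across the short batten, its long side within 0.05 rad (3 degrees) of the long batten (x of pine_block in the frame of corner_stop between -0.0265 and -0.0195 m and y of pine_block in the frame of corner_stop between -0.049 and -0.042 m and angle between the y axis of pine_block and the y axis of corner_stop, either way round below 0.05 rad and angle between pine_block's own z axis and vertical below 0.05 rad and height (world z) of pine_block below 0.003 m and linear speed of pine_block below 0.01 m/s); the robot touches nothing.
It fails at once if the block is lifted (more than 8 mm) (height (world z) of pine_block above 0.008 m).
It fails at once if the block is tipped (more than 0.2 rad) (angle between pine_block's own z axis and vertical above 0.2 rad).
It fails at once if a loose bystander is displaced (more than 20 mm) (distance of any of spark_plug, tube_union, pipe_elbow, gas_cock, spanner, masking_tape from where it was at the start of the episode above 0.02 m).
It also fails if it takes over 51 s, if anything falls off the work surface, if the arm or the gripper's body presses on something with over 40 N, if the wrist force passes 120 N, or if a joint passes its speed limit or range.

ROBOT

A 6-joint arm with a two-finger parallel gripper is mounted at the origin on a cart in front of the work surface, level with it; the furniture and walls round the work are solid. World frame = base frame: x ahead of the robot, y to its left, z up, the work surface at z = 0. Lengths are in m, angles in rad, forces in N, time in s.
With the tool pointing down it reaches from about 0.375 to 0.9 m from the base axis. Payload 3.1 kg.
Tool frame: the origin (TCP) lies midway between the tips of the shut fingers; the grasp point (between the pads) lies 19 mm behind it; z points along the fingers, y is the line along which they close (so a half turn about z gives the same grasp; the last joint's range is limited). The gripper opens to 85 mm and grips with 20 to 120 N. Pads are 22 mm wide; open, the fingers measure 114 mm over their backs; the gripper's body (76 mm by 85 mm) begins 54 mm behind the grasp point. The pads swing forward as they close: fully open they stand 13 mm farther back than shut.
Start: joints at [-1.522, 0.527, 1.433, -0, 1.181, -0.178], TCP at [0.141, -0.609, 0.231] pointing down, gripper open.
Joint ranges: [-3.08, 3.08], [-0.75, 2.2], [0.22, 2.44], [-1.43, 4.57], [0, 2.65], [-2.85, 2.85]. Speed limits (rad/s): [2.79, 2.79, 3.14, 3.14, 3.14, 3.14].

INTERFACE

Orientations are given as a unit quaternion [x, y, z, w].
In Python, from station import manip gives the robot as it stands.
- The arm moves only by the tool drive_tool, never from a script. Its argument "motion" is a list that holds one entry, the list of rows, each a list of 5 numbers: the finger opening in mm, from 0 to 85.4, then the shift along the tool's x, y, z in units of 30 mm (1.0 is 30 mm), then the turn about the tool's z in units of 8 degrees (1.0 is 8 degrees). In form: [[[fingers, x, y, z, yaw], ...]]. A call has 1 to 10 rows; each row is the pose to reach, as a shift and turn from the pose commanded when the call began, along the tool's axes at that moment; what a row does not reach only later rows make up. A row lasts 1/10 s, in which the tool goes at most 50 mm and 8.59 degrees, less where a joint would pass 70% of its speed; a pose out of reach is approached as far as the arm can. A call with a gripper value outside its range is refused whole. The fingers move at their own pace and stop on an object; "squeeze" is the grip in N (left out, the last holds). Time passes only in rows, so rows that repeat a pose let the fingers close. It gives the time, the measured TCP pose, the force, the opening and the grip force at its end, in the units of the state.
- manip.sense(): the state, without advancing time (a new reading comes with each control period).
- manip.snapshot(name): name is "side" or "top"; returns the picture (384x512x3 uint8, red, green, blue); there is no depth.
- manip.camera_model(name): a dict with "fov_y" (degrees; the focal length in pixels is half the picture's height over the tangent of half this angle, whatever the lens; pixels are square), "cx", "cy" (the principal point, pixels), "k1" (the pictures are not rectified: a ray, as slopes to the right and down, at radius r is drawn at 1 + k1 r^2 times it, then the intrinsics apply), "origin" and "orientation" of the camera in the world. Camera axes: x right, y up, looking along -z (the intrinsics and any distortion apply to the point x, -y, -z); pixel columns grow to the right and rows downward; lengths in m; the calibration is good to about 2 mm. A picture is of the moment at which its call begins. camera_model takes no time and is no camera call.
- manip.sign_off(): hands the job in; it is judged then, once.
The state is a dict: "t": time; "q": joint angles; "qd": joint speeds; "tau": joint torques, N m; "tcp_pos": TCP position; "tool_rot": TCP orientation; "force": force on the tool from outside, world axes, zero at the start; "ft_torque": the same for the moment, N m; "finger_gap": opening from 0.0 (shut) to 1.0 (fully open); "gripper_force": force on a finger pad.
Only numpy, scipy, OpenCV 4.12 (cv2) and the standard library are available. Lean on these libraries where they do the work, as an engineer would, in place of code of your own. Each camera call takes 0.05 s, during which the arm holds its last target. There are 200 camera calls.

## Working session

There is one attempt and no reset: what is moved stays moved. The work goes in short steps, Python scripts to look and compute and a tool call to move; the robot and the scene stay as the last step left them, time stands still between calls to the robot, and variables do not carry over. Pictures are saved under pics/ and viewed, at most 10 in all, crops included, and the job is handed in when it is done.

Besides the shell and the picture viewer there is one more tool, called after ">>>" by a JSON object that holds its "op" and its "data". drive_tool: Moves the arm, as the interface text tells. Its arguments: {"type":"object","properties":{"motion":{"type":"array","items":{"type":"array","items":{"type":"array","items":{"type":"number"}}}},"squeeze":{"type":"number"}},"required":["motion"]}

```bash
mkdir -p pics; python3 - <<'E'
from station import manip
import cv2
for n in("top","side"):
    im=manip.snapshot(n); cv2.imwrite(f"pics/{n}0.png",im[:,:,::-1]); print(manip.camera_model(n))
s=manip.sense(); print(s)
E
```

```text
{'fov_y': 44.643006527388195, 'cx': 253.52804576638513, 'cy': 192.94425348991462, 'k1': 0.00691895990526217, 'origin': array([0.37970869, 0.12510304, 0.99147863]), 'orientation': array([-0.03171522,  0.01424228,  0.7089207 , -0.70443079])}
{'fov_y': 50.681681102655446, 'cx': 256.1341658154493, 'cy': 195.26363362927833, 'k1': -0.04923850285462328, 'origin': array([0.18915579, 0.91785051, 0.59872518]), 'orientation': array([-0.06554207,  0.4618382 ,  0.87175701, -0.1498313 ])}
{'t': 0.1, 'q': array([-1.52152936e+00,  5.28399226e-01,  1.43380703e+00, -9.96307997e-06,
        1.18142755e+00, -1.78487485e-01]), 'qd': array([ 0.00211533, -0.00070261, -0.00288294,  0.00191072, -0.00175253,
       -0.00063216]), 'tau': array([-5.38512068e-04, -4.43306208e+01, -1.78586555e+01, -2.18144023e-04,
        3.81476479e-03, -7.70145419e-06]), 'tcp_pos': array([ 0.14111917, -0.60817203,  0.23040505]), 'tool_rot': array([ 9.93522260e-01,  1.13633082e-01,  6.12967571e-05, -1.01874501e-03]), 'force': array([-0.45933131, -0.62914105,  0.07112667]), 'ft_torque': array([-0.0151681 ,  0.02626765, -0.05779935]), 'gripper_force': 0.0, 'finger_gap': 0.999668714493719}
```

View pics/top0.png

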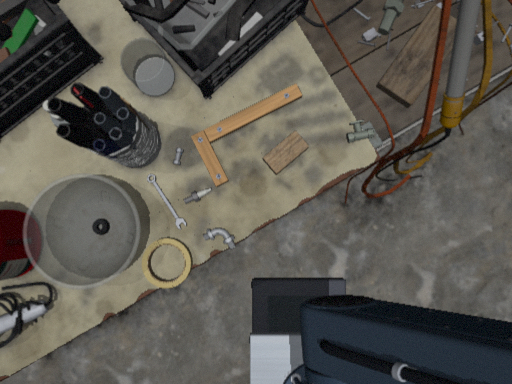

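View pics/side0.png

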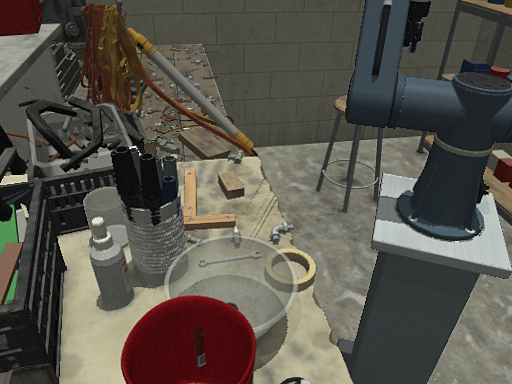

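The top view shows the orange L with its inside corner near px (207,137), the pine block near (286,152), the gas cock at (360,130), the elbow at (220,237), and the spark plug at (197,195). The side view agrees. Next I'll segment the L and the block.

```bash
cat > h.py <<'E'
import numpy as np, cv2
from scipy.spatial.transform import Rotation as R
from station import manip
def cast(name,px,z):
    c=manip.camera_model(name); f=192/np.tan(np.radians(c["fov_y"]/2))
    K=np.array([[f,0,c["cx"]],[0,f,c["cy"]],[0,0,1]])
    u=cv2.undistortPoints(np.asarray(px,float).reshape(-1,1,2),K,np.array([c["k1"],0,0,0]))[:,0]
    d=R.from_quat(c["orientation"]).apply(np.c_[u[:,0],-u[:,1],-np.ones(len(u))])
    o=c["origin"]; return o+d*((z-o[2])/d[:,2])[:,None]
def project(name,P):
    c=manip.camera_model(name); f=192/np.tan(np.radians(c["fov_y"]/2))
    p=R.from_quat(c["orientation"]).inv().apply(np.atleast_2d(P)-c["origin"])
    s=np.c_[p[:,0],-p[:,1]]/-p[:,2:]; s=s*(1+c["k1"]*(s**2).sum(1))[:,None]
    return s*f+[c["cx"],c["cy"]]
def corner(p,a):  # world -> stop frame
    o,yaw=a; c,s=np.cos(yaw),np.sin(yaw); d=np.asarray(p)[...,:2]-o
    return np.stack([c*d[...,0]+s*d[...,1],-s*d[...,0]+c*d[...,1]],-1)
E
python3 - <<'E'
import cv2,numpy as np
im=cv2.imread("pics/top0.png"); h=cv2.cvtColor(im,cv2.COLOR_BGR2HSV)
for p in [(250,116),(212,165),(286,152),(280,160),(297,143),(250,150),(300,170)]: print(p,h[p[1],p[0]])
c=im[75:200,180:330]; cv2.imwrite("pics/c0.png",cv2.resize(c,None,fx=5,fy=4.8,interpolation=cv2.INTER_NEAREST))
E
```

```text
(250, 116) [ 15 116 169]
(212, 165) [ 17 120 153]
(286, 152) [ 15  75 139]
(280, 160) [ 17  73 136]
(297, 143) [ 17  76 134]
(250, 150) [ 25  50 144]
(300, 170) [ 27  48 143]
```

View pics/c0.png

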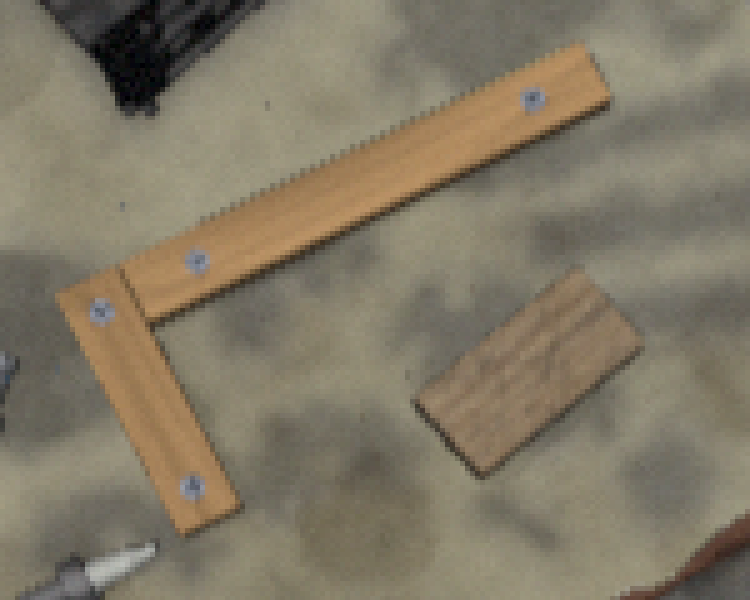

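The crop shows the L's inside corner at about px (210,142). The block's top corners are near (263,159), (296,130), (308,147) and (276,174), and the spark plug's tip is close to the end of the short batten.

```bash
cat >> h.py <<'E'
def masks(im,roi=(160,70,330,215)):
    h=cv2.cvtColor(im,cv2.COLOR_RGB2HSV); x0,y0,x1,y1=roi
    g=np.zeros(h.shape[:2],np.uint8); g[y0:y1,x0:x1]=1
    wood=((h[...,0]>=8)&(h[...,0]<=21)&(h[...,2]>95)&(g>0))
    L=wood&(h[...,1]>=95); B=wood&(h[...,1]>=60)&(h[...,1]<95)
    k=np.ones((3,3),np.uint8)
    big=lambda m:max(cv2.findContours(m,cv2.RETR_EXTERNAL,cv2.CHAIN_APPROX_NONE)[0],key=cv2.contourArea)
    cl=lambda m:cv2.morphologyEx(m.astype(np.uint8),cv2.MORPH_CLOSE,k)
    return big(cl(L)),big(cv2.morphologyEx(cl(B),cv2.MORPH_OPEN,k))
def block(im,z=0.028):
    c=masks(im)[1]; w=cast("top",c[:,0],z)[:,:2]
    (cx,cy),sz,_=r=cv2.minAreaRect((w*1000).astype(np.float32))
    b=cv2.boxPoints(r); e=[b[1]-b[0],b[2]-b[1]]; e=max(e,key=np.linalg.norm)
    return np.array([cx,cy])/1000,sz,np.arctan2(-e[0],e[1])  # yaw of long (y) axis
E
python3 - <<'E'
from h import *
im=cv2.cvtColor(cv2.imread("pics/top0.png"),cv2.COLOR_BGR2RGB)
L,_=masks(im); w=cast("top",L[:,0],.02)[:,:2]
hull=cv2.convexHull((w*1000).astype(np.float32))
print("hull",cv2.approxPolyDP(hull,6,True)[:,0])
# inner faces: line fits of contour points near the expected edges
ends=cast("top",[(210,142),(302,95.5),(228,180)],.02)[:,:2]; print(ends)
res=[]
for e in ends[1:]:
    d=e-ends[0]; n=np.linalg.norm(d); d/=n; q=w-ends[0]; t=q@d; s=q@np.array([-d[1],d[0]])
    p=w[(t>.012)&(t<n-.012)&(abs(s)<.005)]; v=cv2.fitLine((p*1000).astype(np.float32),cv2.DIST_HUBER,0,.01,.01).ravel(); res.append(v); print(len(p),n,v)
a,b=res; A=np.array([[a[0],-b[0]],[a[1],-b[1]]]); t=np.linalg.solve(A,b[2:]-a[2:]); o=(a[2:]+t[0]*a[:2])/1000
da=a[:2]*np.sign(-a[1]); db=b[:2]*np.sign(-b[0])
print("corner",o,"yaw long",np.arctan2(da[0],-da[1]),"yaw short",np.arctan2(-db[1],-db[0]))
y=np.arctan2(da[0],-da[1])
c,sz,by=block(im); print("block",c,sz,by, corner(c,(o,y)),by-y)
E
```

```text
hull [[672.60767   58.089645]
 [564.139    279.98474 ]
 [458.13486  227.27141 ]
 [470.53497  204.23618 ]
 [648.9255    47.85015 ]]
[[0.55099932 0.23987399]
 [0.64783029 0.04576324]
 [0.47051859 0.20214373]]
82 0.21692215078051924 [ 4.4661742e-01 -8.9472502e-01  6.1016132e+02  1.2449941e+02]
28 0.08888599921276302 [8.9652085e-01 4.4300160e-01 5.0919461e+02 2.2222441e+02]
corner [0.5510551  0.24290909] yaw long 0.46298116 yaw short 0.45894396
block [0.5280639  0.08194034] (45.03944396972656, 89.05619049072266) -2.455847 [-0.09246222 -0.13375451] -2.9188282
```

```bash
python3 - <<'E'
from h import *
def tri(pt,ps):
    A=cast("top",[pt],0)[0];a=manip.camera_model("top")["origin"];B=cast("side",[ps],0)[0];b=manip.camera_model("side")["origin"]
    u=A-a;v=B-b;s,t=np.linalg.lstsq(np.c_[u,-v],b-a,rcond=None)[0];p,q=a+s*u,b+t*v
    print((p+q)/2,np.linalg.norm(p-q))
tri((453,125),(250,150)); tri((452,95),(240,138)); tri((460,40),(145,45)); tri((360,131),(236,156))
o=np.array([.551,.242]);y=.461
print("top z0",cast("top",[(360,131),(350,200),(372,192),(220,237),(235,245),(208,95),(197,195),(212,187),(375,150),(310,185)],0.0).round(3))
s=manip.sense();Rt=R.from_quat(s["tool_rot"]).as_matrix();print(Rt.round(3))
def w(x,yy,z): 
    c,sn=np.cos(y),np.sin(y); return np.array([o[0]+c*x-sn*yy,o[1]+sn*x+c*yy,z])
for n,p in dict(via=[.36,-.18,.23],start=w(-.155,-.134,.12)).items():
    p=np.array(p);print(n,p,(Rt.T@(p-s["tcp_pos"])/.03).round(2))
E
```

```text
[ 0.60867095 -0.31091524 -0.09316834] 0.007555087460632815
[ 0.65369295 -0.29358594 -0.04332483] 0.01688731993818703
[ 0.74584554 -0.11725583  0.29966164] 0.2120978554926204
[ 0.57414803 -0.07573146  0.01037661] 0.0025171502671528516
top z0 [[ 0.575 -0.078  0.   ]
 [ 0.428 -0.054  0.   ]
 [ 0.445 -0.101  0.   ]
 [ 0.351  0.221  0.   ]
 [ 0.334  0.189  0.   ]
 [ 0.657  0.247 -0.   ]
 [ 0.441  0.27   0.   ]
 [ 0.458  0.238  0.   ]
 [ 0.534 -0.109  0.   ]
 [ 0.46   0.03   0.   ]]
[[ 0.974  0.226 -0.   ]
 [ 0.226 -0.974  0.002]
 [ 0.    -0.002 -1.   ]]
via [ 0.36 -0.18  0.23] [ 10.33 -12.26   0.04]
start [0.47178983 0.0530377  0.12      ] [ 15.71 -18.97   3.72]
```

>>> {"op": "drive_tool", "data": {"motion": [[[50,1.03,-1.23,0,-0.17],[50,2.06,-2.46,0,-0.34],[50,3.1,-3.7,0,-0.5],[50,4.1,-4.9,0,-0.7],[50,5.15,-6.15,0,-0.9],[50,6.2,-7.4,0,-1.0],[50,7.2,-8.6,0,-1.2],[50,8.2,-9.8,0,-1.4],[50,9.3,-11.1,0,-1.6],[50,10.3,-12.3,0,-1.67]]]}}

```text
t: 1.1
tcp_pos: [0.3592, -0.1776, 0.2313]
tool_rot: [0.974, 0.228, 0.0, -0.0]
force: [1.5, 0.3, -0.2]
finger_gap: 0.584
gripper_force: 0.0
```

```bash
cat >> h.py <<'E'
O=np.array([.551,.242]);Y=.461
def w(x,yy,z):
    c,s=np.cos(Y),np.sin(Y); return np.array([O[0]+c*x-s*yy,O[1]+s*x+c*yy,z])
def plan(*P):
    s=manip.sense();Rt=R.from_quat(s["tool_rot"]).as_matrix()
    print("t",s["t"],s["tcp_pos"].round(4),"stop",corner(s["tcp_pos"],(O,Y)).round(4),"yaw-Y",(np.arctan2(Rt[1,0],Rt[0,0])-Y).round(3),s["force"].round(1),"q6",s["q"][5].round(2))
    for p in P: print(p,(Rt.T@(w(*p)-s["tcp_pos"])/.03).round(2))
E
python3 -c "
from h import *
plan((-.155,-.134,.15))"
```

```text
t 1.1 [ 0.3592 -0.1776  0.2313] stop [-0.3584 -0.2905] yaw-Y 0.0 [ 1.5  0.3 -0.2] q6 0.37
(-0.155, -0.134, 0.15) [ 6.78 -5.22  2.71]
```

>>> {"op": "drive_tool", "data": {"motion": [[[50,1.1,-0.9,0.4,0],[50,2.2,-1.8,0.8,0],[50,3.4,-2.6,1.2,0],[50,4.5,-3.5,1.8,0],[50,5.6,-4.4,2.4,0],[50,6.8,-5.2,2.7,0],[50,6.8,-5.2,2.7,0]]]}}

```text
t: 1.8
tcp_pos: [0.4736, 0.0547, 0.149]
tool_rot: [0.973, 0.231, 0.0, -0.0]
force: [0.1, 0.2, 0.6]
finger_gap: 0.591
gripper_force: 0.0
```

```bash
python3 -c "
from h import *
plan((-.155,-.134,.008))
for n in ('side','top'): cv2.imwrite(f'pics/{n}1.png',manip.snapshot(n)[:,:,::-1])"
```

```text
t 1.8 [0.4736 0.0547 0.149 ] stop [-0.1526 -0.1333] yaw-Y 0.006 [0.1 0.2 0.6] q6 0.98
(-0.155, -0.134, 0.008) [-0.08  0.03  4.7 ]
```

View pics/side1.png

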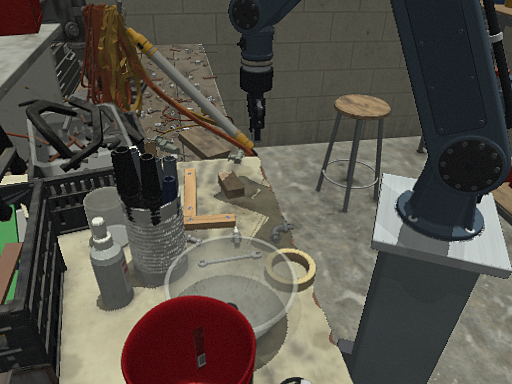

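The hand hangs clear in front of the block, with its tips near px (257,138). I'll lower it now.

>>> {"op": "drive_tool", "data": {"motion": [[[50,-0.1,0,1.3,0],[50,-0.2,0,2.6,0],[50,-0.2,0,3.7,0],[50,-0.2,0,4.4,0],[50,-0.2,0,4.7,0],[50,-0.2,0,4.7,0]]]}}

```text
t: 2.5
tcp_pos: [0.4661, 0.0471, 0.0088]
tool_rot: [0.974, 0.228, -0.001, -0.0]
force: [0.2, -1.0, -0.3]
finger_gap: 0.583
gripper_force: 0.0
```

```bash
python3 -c "
from h import *
plan((-.056,-.134,.008))
im=manip.snapshot('top');c,sz,by=block(im);print(corner(c,(O,Y)),sz,(by-Y)%np.pi)
cv2.imwrite('pics/t2.png',cv2.resize(im[70:220,160:360,::-1],None,fx=4,fy=4))"
```

```text
t 2.5 [0.4661 0.0471 0.0088] stop [-0.1627 -0.1368] yaw-Y -0.002 [ 0.2 -1.  -0.3] q6 0.97
(-0.056, -0.134, 0.008) [ 3.56 -0.1   0.02]
[ 0.02520011 -0.21256063] (4.174927711486816, 4.2615437507629395) 1.0987856
```

View pics/t2.png

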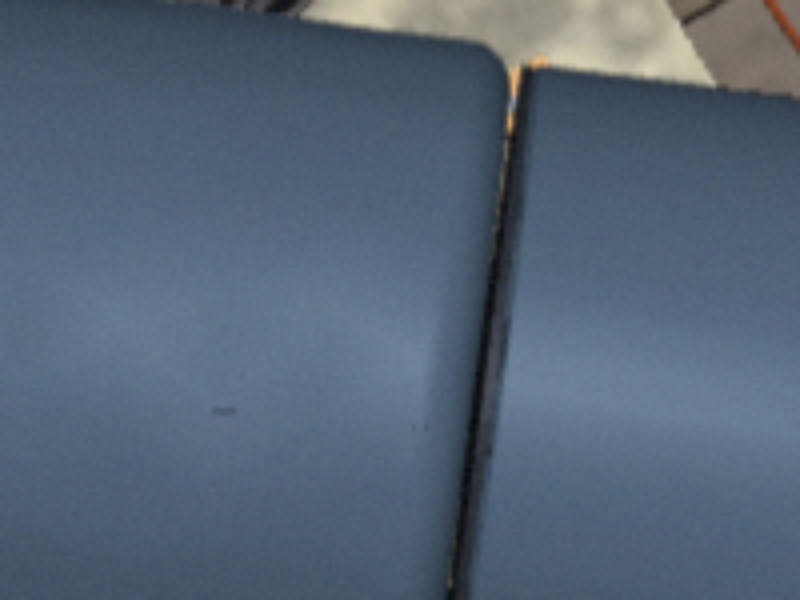

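The arm hides the work from the top camera, so I'll push by position and force.

>>> {"op": "drive_tool", "data": {"motion": [[[50,0.3,0,0,0],[50,0.6,0,0,0],[50,0.9,0,0,0],[50,1.2,0,0,0],[50,1.5,0,0,0],[50,1.8,0,0,0],[50,2.1,0,0,0],[50,2.4,0,0,0],[50,2.7,0,0,0],[50,2.9,0,0,0]]]}}

```text
t: 3.55
tcp_pos: [0.546, 0.0873, 0.0093]
tool_rot: [0.974, 0.228, 0.001, 0.0]
force: [-1.4, -1.4, 0.7]
finger_gap: 0.586
gripper_force: 0.8
```

>>> {"op": "drive_tool", "data": {"motion": [[[50,0.1,0,0,0],[50,0.2,0,0,0],[50,0.3,0,0,0],[50,0.4,0,0,0],[50,0.45,0,0,0],[50,0.5,0,0,0],[50,0.5,0,0,0]]]}}

```text
t: 4.25
tcp_pos: [0.5586, 0.0937, 0.0093]
tool_rot: [0.974, 0.228, 0.0, 0.0]
force: [-0.7, 0.2, 0.4]
finger_gap: 0.584
gripper_force: 0.0
```

```bash
python3 -c "
from h import *
plan((-.056,-.134,.008))
im=manip.snapshot('side')
cv2.imwrite('pics/s3.png',cv2.resize(im[120:270,140:340,::-1],None,fx=4,fy=4))"
```

```text
t 4.25 [0.5586 0.0937 0.0093] stop [-0.0592 -0.1362] yaw-Y -0.0 [-0.7  0.2  0.4] q6 1.08
(-0.056, -0.134, 0.008) [ 0.11 -0.07  0.04]
```

View pics/s3.png

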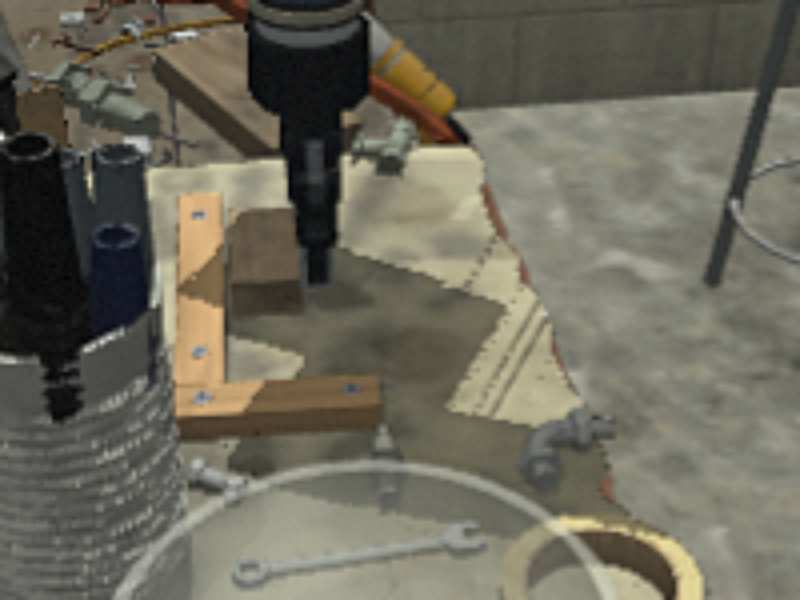

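The side crop shows the block square to the long batten and a few mm short of it (its near end spans crop x 230–303), with the fingers against its side. I'll press on gently.

>>> {"op": "drive_tool", "data": {"motion": [[[50,0.05,0,0,0],[50,0.1,0,0,0],[50,0.15,0,0,0],[50,0.2,0,0,0],[50,0.2,0,0,0]]]}}

```text
t: 4.8
tcp_pos: [0.5622, 0.0958, 0.0093]
tool_rot: [0.974, 0.229, -0.002, -0.0]
force: [-2.7, -3.9, 3.0]
finger_gap: 0.582
gripper_force: 2.3
```

>>> {"op": "drive_tool", "data": {"motion": [[[50,0.05,0,0,0],[50,0.1,0,0,0],[50,0.1,0,0,0]]]}}

```text
t: 5.1
tcp_pos: [0.5621, 0.0959, 0.0093]
tool_rot: [0.973, 0.229, -0.005, 0.0]
force: [-8.6, -8.6, 7.4]
finger_gap: 0.587
gripper_force: 5.6
```

```bash
python3 -c "
from h import *
plan((-.075,-.136,.06))
im=manip.snapshot('side')
cv2.imwrite('pics/s4.png',cv2.resize(im[150:230,170:270,::-1],None,fx=7,fy=7))"
```

```text
t 5.1 [0.5621 0.0959 0.0093] stop [-0.055  -0.1358] yaw-Y 0.001 [-8.6 -8.6  7.4] q6 1.09
(-0.075, -0.136, 0.06) [-0.68  0.   -1.68]
```

The contact force shows the block seated on the long batten. I'll back off, lift, and turn for the end push.

>>> {"op": "drive_tool", "data": {"motion": [[[50,-0.4,0,0,0],[50,-0.8,0,0,0],[50,-0.8,0.3,-1,0],[20,-0.8,0.8,-2.2,-1],[0,-0.6,1.4,-3,-2],[0,-0.2,1.9,-3,-3],[0,0.2,2.3,-3,-4],[0,0.6,2.6,-3,-5],[0,0.97,2.65,-3,-6],[0,0.97,2.65,-3,-7]]]}}

```text
t: 6.15
tcp_pos: [0.6296, 0.0393, 0.0993]
tool_rot: [0.751, 0.661, 0.001, 0.001]
force: [0.5, -0.0, -0.5]
finger_gap: 0.004
gripper_force: 0.0
```

>>> {"op": "drive_tool", "data": {"motion": [[[0,0,0,0,-1],[0,0,0,0,-2],[0,0,0,0,-3],[0,0,0,0,-4],[0,0,0,0,-4.25],[0,0,0,0,-4.25]]]}}

```text
t: 6.75
tcp_pos: [0.6275, 0.0394, 0.0991]
tool_rot: [0.527, 0.85, 0.0, 0.0]
force: [-0.2, -0.5, -0.8]
finger_gap: 0.002
gripper_force: 0.0
```

```bash
python3 -c "
from h import *
plan((-.026,-.215,.008))
im=manip.snapshot('side')
cv2.imwrite('pics/s5.png',cv2.resize(im[120:270,140:340,::-1],None,fx=4,fy=4))"
```

```text
t 6.75 [0.6275 0.0394 0.0991] stop [-0.0216 -0.2155] yaw-Y 1.571 [-0.2 -0.5 -0.8] q6 -0.58
(-0.026, -0.215, 0.008) [ 0.02 -0.15  3.04]
```

View pics/s5.png

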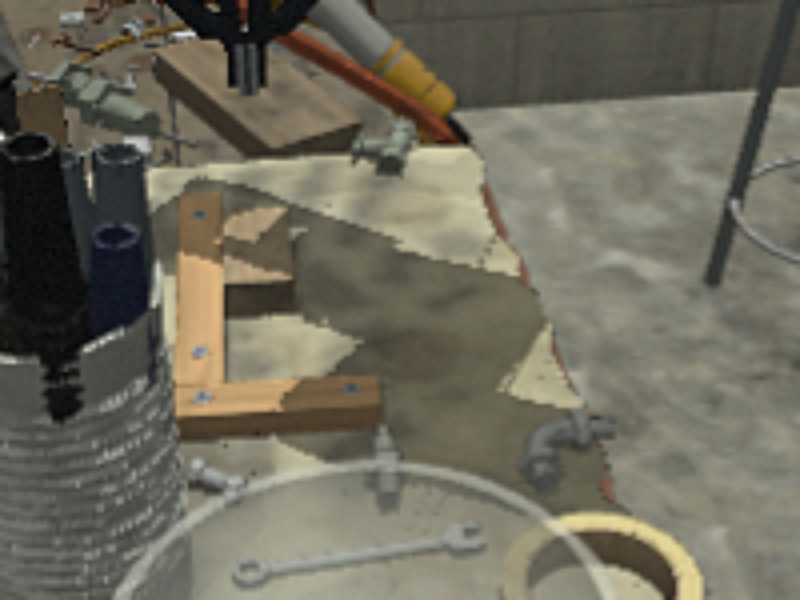

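The block lies square along the long batten (crop x 225–295), and the shut fingers are behind its far end. I'll lower them and push along the batten.

>>> {"op": "drive_tool", "data": {"motion": [[[0,0,-0.15,1,0],[0,0,-0.15,2,0],[0,0,-0.15,2.7,0],[0,0,-0.15,3.03,0],[0,0,-0.15,3.03,0]]]}}

```text
t: 7.3
tcp_pos: [0.6226, 0.0374, 0.007]
tool_rot: [0.527, 0.85, -0.001, -0.001]
force: [0.2, -0.7, 0.3]
finger_gap: 0.001
gripper_force: 0.0
```

>>> {"op": "drive_tool", "data": {"motion": [[[0,0.3,0,0,0],[0,0.6,0,0,0],[0,0.9,0,0,0],[0,1.2,0,0,0],[0,1.5,0,0,0],[0,1.8,0,0,0],[0,2.1,0,0,0],[0,2.4,0,0,0],[0,2.7,0,0,0],[0,3.0,0,0,0]]]}}

```text
t: 8.3
tcp_pos: [0.5832, 0.1186, 0.0083]
tool_rot: [0.527, 0.85, -0.0, -0.0]
force: [0.6, -1.0, 0.5]
finger_gap: 0.001
gripper_force: 0.9
```

```bash
python3 -c "
from h import *
plan((-.026,-.101,.008))
im=manip.snapshot('side')
cv2.imwrite('pics/s6.png',cv2.resize(im[120:270,140:340,::-1],None,fx=4,fy=4))"
```

```text
t 8.3 [0.5832 0.1186 0.0083] stop [-0.0261 -0.1249] yaw-Y 1.571 [ 0.6 -1.   0.5] q6 -0.45
(-0.026, -0.101, 0.008) [0.8  0.   0.01]
```

View pics/s6.png

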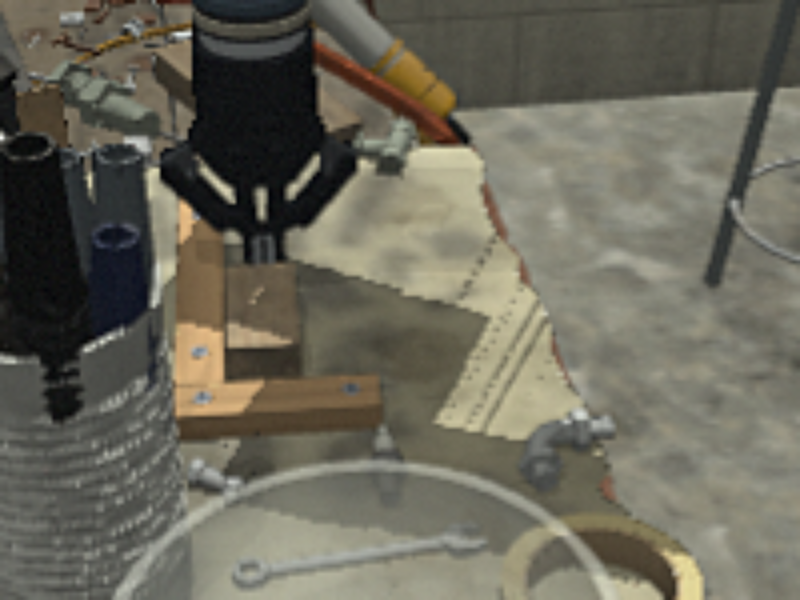

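The block has slid along the batten. Its near end is at crop y≈375, and a small gap is left to the short batten. I'll keep pushing slowly.

>>> {"op": "drive_tool", "data": {"motion": [[[0,0.15,0,0,0],[0,0.3,0,0,0],[0,0.45,0,0,0],[0,0.55,0,0,0],[0,0.65,0,0,0],[0,0.7,0,0,0],[0,0.75,0,0,0],[0,0.75,0,0,0]]]}}

```text
t: 9.15
tcp_pos: [0.5734, 0.1383, 0.0084]
tool_rot: [0.527, 0.85, 0.0, -0.0]
force: [0.2, 0.8, -0.0]
finger_gap: 0.001
gripper_force: 0.0
```

>>> {"op": "drive_tool", "data": {"motion": [[[0,0.05,0,0,0],[0,0.1,0,0,0],[0,0.1,0,0,0]]]}}

```text
t: 9.45
tcp_pos: [0.5736, 0.1389, 0.0087]
tool_rot: [0.526, 0.85, -0.0, 0.002]
force: [1.5, -7.6, -0.6]
finger_gap: 0.004
gripper_force: 3.8
```

>>> {"op": "drive_tool", "data": {"motion": [[[0,0.05,0,0,0],[0,0.1,0,0,0],[0,0.1,0,0,0]]]}}

```text
t: 9.75
tcp_pos: [0.5741, 0.1391, 0.0091]
tool_rot: [0.526, 0.851, -0.001, 0.004]
force: [2.9, -15.7, 1.0]
finger_gap: -0.004
gripper_force: 8.1
```

It's seated on the short batten too. I'll back off, lift, turn back, and give the long side a final square press.

>>> {"op": "drive_tool", "data": {"motion": [[[0,-0.4,0,0,0],[0,-0.8,0,0,0],[0,-0.8,0,-1.3,0],[0,-0.8,0,-2.6,0.5],[20,-0.5,-0.8,-3,1.5],[50,0,-1.6,-3,2.5],[50,0.8,-2.1,-3,3.5],[50,1.5,-2.2,-3,4.5],[50,1.75,-2.2,-3,5.5],[50,1.75,-2.2,-3,6.5]]]}}

```text
t: 10.75
tcp_pos: [0.4873, 0.1621, 0.0985]
tool_rot: [0.847, 0.531, -0.0, -0.001]
force: [0.9, -0.1, -0.6]
finger_gap: 0.586
gripper_force: 0.0
```

>>> {"op": "drive_tool", "data": {"motion": [[[50,0,0,0,1],[50,0,0,0,2],[50,0,0,0,3],[50,0,0,0,4],[50,0,0,0,4.75],[50,0,0,0,4.75]]]}}

```text
t: 11.35
tcp_pos: [0.4885, 0.1611, 0.0984]
tool_rot: [0.974, 0.228, -0.0, -0.0]
force: [-0.2, 0.1, -0.1]
finger_gap: 0.588
gripper_force: 0.0
```

```bash
python3 -c "
from h import *
plan((-.085,-.05,.008))
im=manip.snapshot('side')
cv2.imwrite('pics/s7.png',cv2.resize(im[150:250,160:290,::-1],None,fx=6,fy=6))"
```

```text
t 11.35 [0.4885 0.1611 0.0984] stop [-0.092  -0.0446] yaw-Y 0.0 [-0.2  0.1 -0.1] q6 1.21
(-0.085, -0.05, 0.008) [0.23 0.18 3.01]
```

View pics/s7.png

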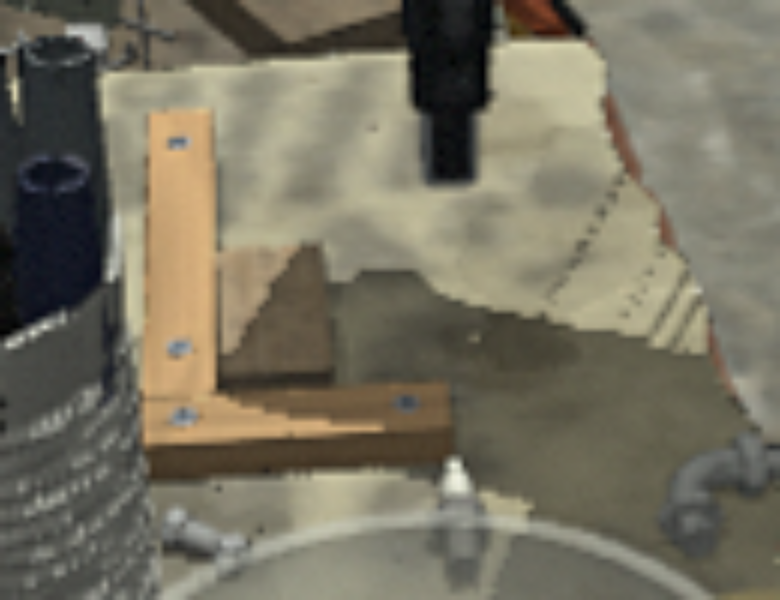

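The block sits in the corner: its side is on the batten at crop x≈217 and its end is at the short batten at y≈380. I'll do the final square press.

>>> {"op": "drive_tool", "data": {"motion": [[[50,0,0.18,1,0],[50,0,0.18,2,0],[50,0,0.18,2.7,0],[50,0,0.18,3,0],[50,0.3,0.18,3,0],[50,0.6,0.18,3,0],[50,0.85,0.18,3,0],[50,1.05,0.18,3,0],[50,1.2,0.18,3,0],[50,1.25,0.18,3,0]]]}}

```text
t: 12.4
tcp_pos: [0.524, 0.1729, 0.0088]
tool_rot: [0.974, 0.229, -0.001, 0.0]
force: [-2.8, -2.3, 2.0]
finger_gap: 0.58
gripper_force: 1.6
```

>>> {"op": "drive_tool", "data": {"motion": [[[50,0.05,0,0,0],[50,0.1,0,0,0],[50,0.1,0,0,0]]]}}

```text
t: 12.7
tcp_pos: [0.5238, 0.1733, 0.0083]
tool_rot: [0.974, 0.229, -0.004, 0.0]
force: [-4.8, -4.6, 5.2]
finger_gap: 0.587
gripper_force: 3.4
```

Contact came at the same depth as before, so the block is home. I'll retreat far enough to clear the top view.

>>> {"op": "drive_tool", "data": {"motion": [[[50,-0.4,0,0,0],[50,-0.9,0,0,0],[50,-0.9,0,-1.4,0],[50,-0.9,0,-2.9,0],[50,-0.9,0.5,-4.3,0],[50,-0.9,1.5,-5.2,0],[50,-0.9,3,-5.5,0],[50,-1.2,4.5,-5.5,0],[50,-2.1,5.8,-5.5,0],[50,-3,7,-5.5,0]]]}}

```text
t: 13.7
tcp_pos: [0.5408, -0.0558, 0.1737]
tool_rot: [0.974, 0.229, 0.001, 0.001]
force: [1.3, -1.0, -0.4]
finger_gap: 0.585
gripper_force: 0.0
```

>>> {"op": "drive_tool", "data": {"motion": [[[50,-0.8,1,0,0],[50,-1.8,2,0,0],[50,-2.8,3,0,0],[50,-3.8,4,0,0],[50,-4.8,5,0,0],[50,-5.6,6,0,0],[50,-6.4,7,0,0],[50,-7,8,0,0],[50,-7,8,0,0]]]}}

```text
t: 14.6
tcp_pos: [0.4589, -0.3679, 0.1737]
tool_rot: [0.974, 0.226, 0.001, 0.003]
force: [0.1, 0.3, -0.1]
finger_gap: 0.584
gripper_force: 0.0
```

```bash
python3 -c "
from h import *
plan()
im=manip.snapshot('top')
try: c,sz,by=block(im);print(corner(c,(O,Y)),sz,(by-Y)%np.pi)
except Exception as e: print(e)
cv2.imwrite('pics/t8.png',cv2.resize(im[75:225,160:360,::-1],None,fx=4,fy=4))"
```

```text
t 14.6 [ 0.4589 -0.3679  0.1737] stop [-0.3538 -0.5052] yaw-Y -0.005 [ 0.1  0.3 -0.1] q6 0.25
[-0.02342789 -0.04497625] (47.04438781738281, 89.50251770019531) 3.1390808
```

View pics/t8.png

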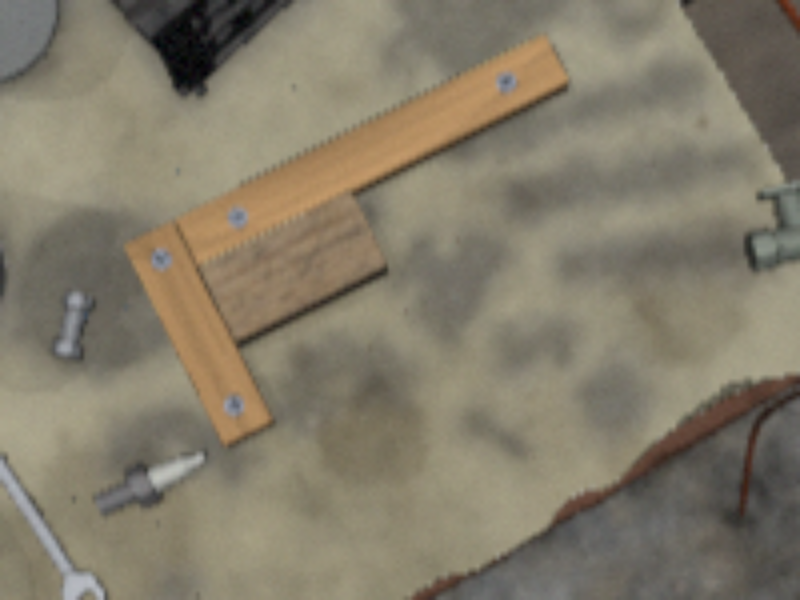

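The block sits flush in the corner (crop px about (200,262) to (388,265)). It measures (-23.4, -45.0) mm and 0.003 rad out of line, and the bystanders haven't moved. Handing in.

```bash
python3 -c "
from station import manip
print(manip.sign_off())"
```

```text
the job is handed in; nothing more can be done
None
```

The block is pushed home in the corner and the job is handed in: it measured (-23.4, -45.0) mm, 0.003 rad out of line, with the hand clear and no bystander seen to have moved; the hand-in returned no verdict.

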